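# Unlock the cleaning pot, park its lid and put the colour cup inside

### The arm

A 6-joint arm with a two-finger parallel gripper is mounted at the origin on the work surface. World frame = base frame: x ahead of the robot, y to its left, z up, the work surface at z = 0. Lengths are in m, angles in rad, forces in N, time in s.
With the tool pointing down it reaches from about 0.375 to 0.9 m from the base axis. Payload 3.1 kg.
Tool frame: the origin (TCP) lies between the finger pads; the fingertips stand 22 mm ahead of it and the grasp point (between the pads) lies 3 mm ahead of it; z points along the fingers, y is the direction in which the jaws open and shut (so a half turn about z gives the same grasp; the last joint's range is limited). The gripper opens to 85 mm and grips with 20 to 120 N. Pads are 22 mm wide; open, the fingers measure 114 mm over their backs; the gripper's body (76 mm by 85 mm) begins 54 mm behind the grasp point. The pads swing forward as they close: fully open they stand 13 mm farther back than shut.
Start: joints at [1.107, 0.527, 1.433, -0, 1.181, -0.178], TCP at [0.176, 0.6, 0.253] pointing down, gripper open.
Joint ranges: [-3.08, 3.08], [-0.75, 2.2], [0.22, 2.44], [-1.43, 4.57], [0, 2.65], [-2.85, 2.85]. Speed limits (rad/s): [2.79, 2.79, 3.14, 3.14, 3.14, 3.14].

### API

Orientations are given as a unit quaternion [x, y, z, w].
In Python, from station import status, snapshot, manip gives the robot as it stands.
- The arm moves only by the tool move_arm, never from a script. Its argument "plan" is a list that holds one entry, the list of rows, each a list of 7 numbers: the turn, a rotation vector about the tool's x, y, z scaled (see below), then the shift along the tool's x, y, z scaled (see below), then the closure, from 0 (fully open) to 1 (shut). A call has exactly 8 rows; each row is the pose to reach, as a shift and turn from the pose commanded when the call began, along the tool's axes at that moment; what a row does not reach only later rows make up. The controller multiplies each number of a shift by 100 mm and each number of a turn by pi/4 rad. A row lasts 1/8 s, in which the tool goes at most 62.5 mm and 10.7 degrees, less where a joint would pass 70% of its speed; a pose out of reach is approached as far as the arm can. A call with a number of a shift or a turn outside -1 to 1 is refused whole. A call with a gripper value outside its range is refused whole. The fingers move at their own pace and stop on an object; "force" is the grip in N (left out, the last holds). Time passes only in rows, so rows that repeat a pose let the fingers close, or fill a call up. It gives the time, the measured TCP pose, the force and the opening at its end, in the units of the state.
- status.sense(): the state, without advancing time (a new reading comes with each control period).
- snapshot(name): name is "scene" or "top"; returns a dict with "img" (384x512x3 uint8, red, green, blue), "depth" (384x512 float32, m along the optical axis (not along the pixel's ray), 0 where there is no reading), "mtx" (3x3 intrinsics, pixels), "T" (4x4, takes a point from camera to world coordinates). Camera axes: x right, y up, looking along -z (the intrinsics and any distortion apply to the point x, -y, -z); pixel columns grow to the right and rows downward; lengths in m; the calibration is good to about 2 mm. A picture is of the moment at which its call begins.
- manip.sign_off(): hands the job in, once; it reports no verdict.
The state is a dict: "t": time; "q": joint angles; "qd": joint speeds; "tau": joint torques, N m; "tcp_pos": TCP position; "tool_rot": TCP orientation; "force": force on the tool from outside, world axes, zero at the start; "ft_torque": the same for the moment, N m; "finger_gap": opening from 0.0 (shut) to 1.0 (fully open).
Only numpy, scipy, OpenCV 4.12 (cv2) and the standard library are available. Lean on these libraries where they do the work, as an engineer would, in place of code of your own. Each camera call takes 0.05 s, during which the arm holds its last target. There are 200 camera calls.

### The job

Put the small steel colour cup away in the lidded cleaning pot: first slide the pot's lid lock fully open to its end stop and leave it open, then lift the lid off and set it down flat, knob up, wholly on the cork mat, and after that stand the cup upright inside the pot. Do not drop the lid or the cup, and leave the paint jars and the thinner bottle where they stand.

Things in the scene. Friction and masses are not known exactly. Their poses are not given: they have to be found in the camera images.
- pot: Round open steel pot, fixed to the bench: outer dia 122, height 70, inner dia about 114, inner floor 6 above the bench, wall 3. Origin: centre of its underside; z up. Its lid-lock housing (grey block 36 along x by 104 along y, 66 high, centred at pot x = -94, y = +25) stands beside it on its -x side. Stands on the left or on the right of the bench, turned up to 0.5 rad.
- pot_mouth (a point): Centre of the pot's mouth, at rim height, 70 above the pot's origin.
- lock (a joint): Travel of the lid lock, in m: about 0 = locked, 0.05 = fully open at its end stop. It slides along the pot's +y axis (level, tangent to the lid) with about 2 N of friction and stays where it is left. Locked, its steel tongue (16 wide, 6 thick, underside 76 above the bench, reaching to pot x = -55) overlaps the lid's flange; fully open, the tongue stands clear of the lid.
- lock_grip (a point): Centre of the top of the lock's upright black grip (moves with it): a block 16 along pot x, 22 along pot y, top 112 and foot 80 above the bench, at pot x = -96. It can be pinched from above, or pushed along.
- lid: Loose round steel lid, 0.2 kg or so: flange dia 128, 4 thick; below it a locating plug dia 106, 6 deep; on top a black round knob. Origin: centre of the plug's underside, z up through the knob. Flange top 10, knob top 44 above the origin. At the start it sits on the pot, its origin 64 above the bench, with the plug in the mouth (4 of play all round).
- lid_knob (a point): Centre of the top of the lid's knob. Knob: upright cylinder dia 26, 28 high (from 16 to 44 above the lid's origin), on a neck dia 16, 6 high, over the flange.
- mat: Square cork mat, 180 x 180 x 4, fixed on the bench, on the left if the pot is on the right, and the other way round. Origin: centre of its underside; x and y along its edges.
- cup: Small open steel cup, rim dia 40, tapering straight to foot dia 32, 48 high, wall 3, about 60 g, stands upright between two paint jars near the middle of the bench. Origin: centre of its underside; z up. The jars stand about 54 from its centre on its +x and -x sides; its +y and -y sides are free.
- jar_a: closed round paint jar with a black cap, 36 dia x 55 high; bystander. Origin: centre of its underside, z up. Stands close beside the cup.
- jar_b: closed round paint jar with a black cap, 36 dia x 55 high; bystander. Origin: centre of its underside, z up. Stands close beside the cup, on the other side.
- jar_c: closed round paint jar with a black cap, 36 dia x 55 high; bystander. Origin: centre of its underside, z up. Stands close to an edge of the mat.
- thinner: tall closed clear bottle with a white cap, 56 dia x 170 high; bystander. Stands in the middle, farther from the robot than the cup, between pot and mat. Origin: centre of its underside, z up.
Things that resemble listed ones, but are neither listed nor needed, are in the scene too. There is more than one size of the lid; the one meant has the size given above.

How it is judged:
By the outcome, as a careful person would: the job done as asked, in the order asked, and still so for the second after the job is handed in, with the robot touching nothing.
It also fails if it takes over 67 s, if anything falls off the work surface, if the arm or the gripper's body presses on something with over 40 N, if the wrist force passes 120 N, or if a joint passes its speed limit or range.

## Working session

There is one attempt and no reset: what is moved stays moved. The work goes in short steps, Python scripts to look and compute and a tool call to move; the robot and the scene stay as the last step left them, time stands still between calls to the robot, and variables do not carry over. Pictures are saved under pics/ and viewed, on a budget of 10 in all, crops included, one or two more only if the job needs it, and the job is handed in when it is done.

Besides the shell and the picture viewer there is one more tool, called as name(argument=value, ...), one argument or row to a line, values as JSON. move_arm: Moves the arm, as the interface text tells. Its arguments: {"type":"object","properties":{"plan":{"type":"array"},"force":{"type":"number"}},"required":["plan"]}

```bash
ls; mkdir -p pics; cat > h.py <<'E'
import numpy as np, cv2
from station import status, snapshot, manip
def pts(s):
    d=s["depth"];h,w=d.shape;u,v=np.meshgrid(np.arange(w),np.arange(h));K=s["mtx"]
    P=np.stack([(u-K[0,2])/K[0,0]*d,-(v-K[1,2])/K[1,1]*d,-d,np.ones_like(d)],-1)
    return (P@s["T"].T)[...,:3]
def ray(s,u,v,z):
    K=s["mtx"];r=s["T"][:3,:3]@np.array([(u-K[0,2])/K[0,0],-(v-K[1,2])/K[1,1],-1]);o=s["T"][:3,3]
    return o+r*(z-o[2])/r[2]
def save(n,img): cv2.imwrite(f"pics/{n}.png",cv2.cvtColor(img,cv2.COLOR_RGB2BGR))
E
python3 - <<'E'
from h import *
for n in("scene","top"):
    s=snapshot(n);np.savez(n+"0.npz",**s);print(n,s["mtx"].tolist(),s["T"].round(3).tolist(),[k for k in s])
    save(n+"0",cv2.resize(s["img"],(768,576)))
st=status.sense();print(st)
E
```

```text
pics
scene [[366.82217908271366, 0.0, 255.3207170782657], [0.0, 366.82217908271366, 190.10027923367394], [0.0, 0.0, 1.0]] [[0.016, -0.573, 0.819, 1.313], [1.0, 0.005, -0.016, -0.089], [0.005, 0.82, 0.573, 0.636], [0.0, 0.0, 0.0, 1.0]] ['img', 'depth', 'mtx', 'T']
top [[415.2897237161331, 0.0, 247.8264149820486], [0.0, 415.2897237161331, 194.97583710375034], [0.0, 0.0, 1.0]] [[-0.002, 0.986, -0.168, 0.327], [-1.0, -0.001, 0.005, -0.073], [0.004, 0.168, 0.986, 1.197], [0.0, 0.0, 0.0, 1.0]] ['img', 'depth', 'mtx', 'T']
{'t': 0.1, 'q': array([ 1.10650532e+00,  5.28411377e-01,  1.43377374e+00,  1.19782397e-05,
        1.18139177e+00, -1.78483331e-01]), 'qd': array([ 1.36294268e-05, -4.07290610e-03, -2.50081228e-03,  4.47318210e-04,
        1.74864329e-03,  6.70453437e-04]), 'tau': array([ 7.86877251e-06, -4.43304706e+01, -1.78585035e+01, -2.37570530e-04,
        3.84337065e-03, -1.12925323e-05]), 'tcp_pos': array([0.1758944 , 0.59911509, 0.25240811]), 'tool_rot': array([ 1.42420136e-01,  9.89805799e-01, -9.39569115e-04, -3.18647762e-04]), 'force': array([ 0.00838471,  0.79544047, -1.14628098]), 'ft_torque': array([ 0.01797616, -0.00311477,  0.01767046]), 'finger_gap': 1.0003609467660248}
```

View pics/top0.png

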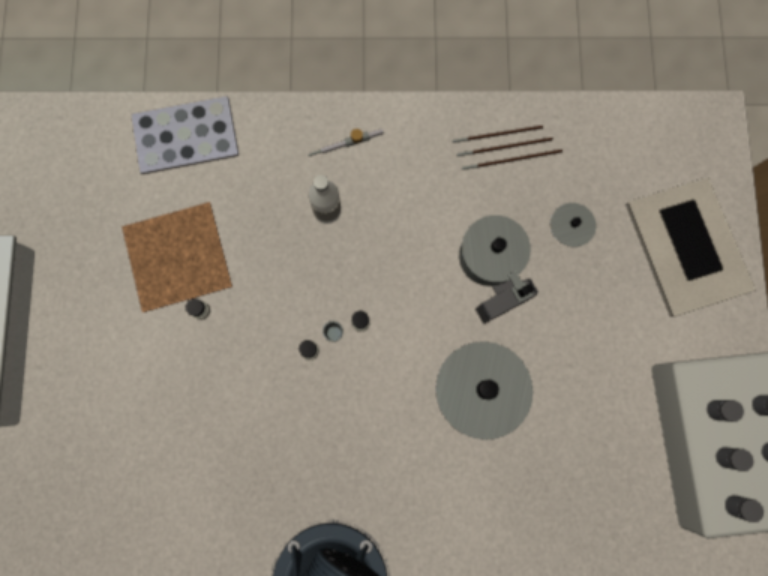

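View pics/scene0.png

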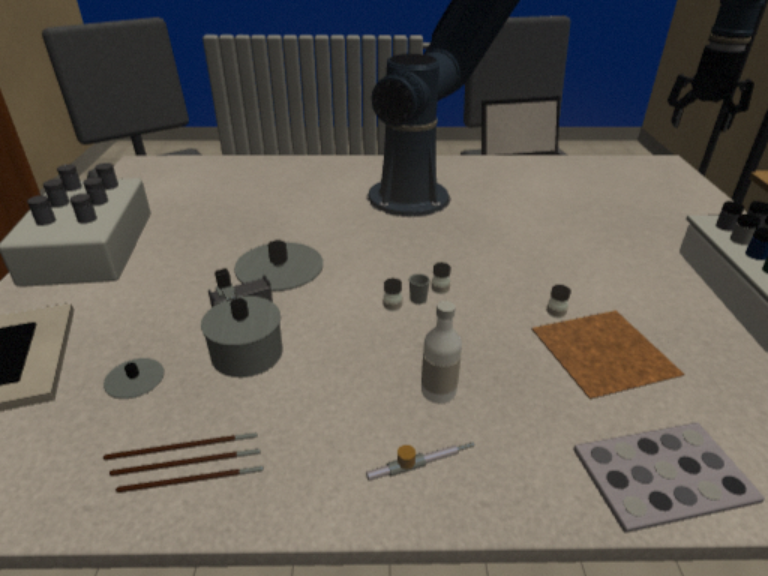

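Top picture (768x576): the wanted lid sits on the pot, with its knob at (498,245). The decoy lids are the big one at (485,390) and the small one at (573,224). The lock grip is at about (525,288), beside the housing at (508,302). The cup is at (333,331) between jars at (308,348) and (360,320). The mat is at (177,257), jar_c at (196,308) and the thinner at (323,197).

```bash
cat > m1.py <<'E'
from h import *
for n in("top","scene"):
    s=dict(np.load(n+"0.npz"));P=pts(s);img=s["img"].astype(int);z=P[...,2]
    def box(c,r): return (abs(P[...,0]-c[0])<r)&(abs(P[...,1]-c[1])<r)
    print(n)
    if n=="top":
        k={a:ray(s,u/1.5,v/1.5,h) for a,u,v,h in[("knob",498,245,.108),("grip",525,288,.112),("hous",508,302,.066),("cup",333,331,.048),("ja",308,348,.055),("jb",360,320,.055),("jc",196,308,.055),("mat",177,257,.004),("thin",321,183,.17)]}
        for a in k: print(a,k[a].round(3))
        for a in k:
            m=box(k[a],.04); print(a,"zmax",np.percentile(z[m],[50,90,98,100]).round(3))
    dark=img.max(2)<60
    def rep(a,m):
        q=P[m];print(a,m.sum(),"mean",q.mean(0).round(4),"mid",((q.min(0)+q.max(0))/2).round(4),"ext",np.ptp(q,0).round(3)) if m.sum() else print(a,0)
    rep("lidknob",box(k["knob"],.03)&(z>.1)&(z<.125))
    rep("flange",box(k["knob"],.09)&(z>.069)&(z<.078)&(img.min(2)>60))
    rep("grip",box(k["grip"],.03)&(z>.104)&(z<.125))
    rep("cup",box(k["cup"],.03)&(z>.01)&(z<.06))
    rep("cuprim",box(k["cup"],.03)&(z>.042)&(z<.056))
    for j in("ja","jb","jc"): rep(j,box(k[j],.03)&(z>.05)&(z<.062))
    rep("thin",box(k["thin"],.05)&(z>.14))
    hm=box(k["hous"],.09)&(z>.058)&(z<.070)&dark|box(k["hous"],.09)&(z>.060)&(z<.069)
    rep("hous",hm)
    hsv=cv2.cvtColor(s["img"],cv2.COLOR_RGB2HSV)
    mm=((hsv[...,0]<16)&(hsv[...,1]>110)&box(k["mat"],.16)).astype(np.uint8)
    c=max(cv2.findContours(mm,0,2)[0],key=cv2.contourArea);b=cv2.boxPoints(cv2.minAreaRect(c))
    w=np.array([ray(s,*p,.004) for p in b]);print("mat",w.mean(0).round(4),w.round(3)[:,:2].tolist(),[np.linalg.norm(w[i]-w[i-1]).round(3) for i in range(4)])
s=dict(np.load("top0.npz"))
cr=cv2.resize(s["img"][140:300,190:390],(800,640))[:600];save("crop1",cr)
E
python3 m1.py
```

```text
top
knob [ 0.599 -0.305  0.108]
grip [ 0.52  -0.349  0.112]
hous [ 0.502 -0.329  0.066]
cup [ 0.451 -0.006  0.048]
ja [0.419 0.039 0.055]
jb [ 0.471 -0.056  0.055]
jc [0.493 0.247 0.055]
mat [0.602 0.303 0.004]
thin [0.694 0.01  0.17 ]
knob zmax [0.075 0.093 0.11  0.115]
grip zmax [0.066 0.084 0.113 0.116]
hous zmax [0.064 0.083 0.113 0.116]
cup zmax [0.002 0.047 0.056 0.061]
ja zmax [0.002 0.054 0.058 0.062]
jb zmax [0.002 0.054 0.058 0.061]
jc zmax [0.002 0.054 0.057 0.06 ]
mat zmax [0.005 0.008 0.009 0.012]
thin zmax [0.06  0.159 0.172 0.176]
lidknob 74 mean [ 0.6032 -0.306   0.1084] mid [ 0.6031 -0.3069  0.1077] ext [0.023 0.024 0.014]
flange 1441 mean [ 0.6007 -0.3075  0.0745] mid [ 0.5886 -0.313   0.0735] ext [0.158 0.136 0.009]
grip 51 mean [ 0.5188 -0.3505  0.1115] mid [ 0.5189 -0.3512  0.1105] ext [0.019 0.025 0.011]
cup 89 mean [ 0.4565 -0.0023  0.0388] mid [4.473e-01 2.000e-04 3.300e-02] ext [0.051 0.046 0.042]
cuprim 46 mean [ 0.4547 -0.004   0.0481] mid [ 0.4542 -0.0049  0.0489] ext [0.037 0.036 0.01 ]
ja 114 mean [0.4207 0.0413 0.0555] mid [0.4234 0.0333 0.0561] ext [0.
[... 935 characters left out ...]
im 58 mean [ 0.4544 -0.0049  0.0456] mid [ 0.4525 -0.0042  0.0455] ext [0.041 0.038 0.007]
ja 67 mean [0.4234 0.0404 0.054 ] mid [0.4202 0.0414 0.0534] ext [0.038 0.032 0.006]
jb 77 mean [ 0.4777 -0.0553  0.0542] mid [ 0.4767 -0.0559  0.0536] ext [0.03  0.031 0.007]
jc 82 mean [0.5009 0.2506 0.0537] mid [0.4991 0.2516 0.0535] ext [0.035 0.033 0.006]
thin 185 mean [0.7042 0.0095 0.161 ] mid [0.7002 0.0105 0.1559] ext [0.026 0.025 0.031]
hous 255 mean [ 0.5099 -0.3196  0.0652] mid [ 0.5108 -0.3299  0.064 ] ext [0.078 0.106 0.012]
mat [0.6004 0.3165 0.004 ] [[0.546, 0.196], [0.451, 0.477], [0.67, 0.413], [0.736, 0.18]] [np.float64(0.191), np.float64(0.297), np.float64(0.228), np.float64(0.242)]
```

View pics/crop1.png

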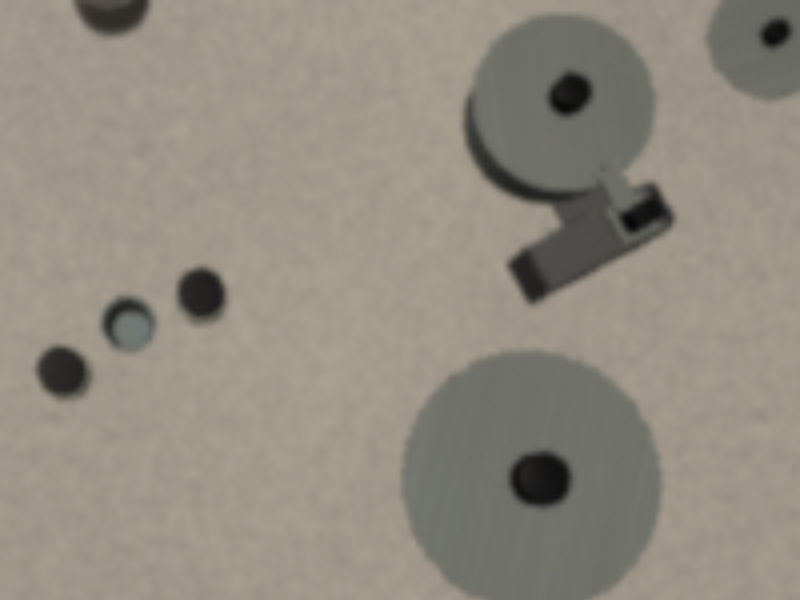

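Crop (4x): the wanted lid is at (565,100), with the steel tongue at (610,180) overlapping its flange. The black grip is at (640,210), at the far end of the housing, so it is locked. The big (540,480) and small (775,32) lids lie on the bench and are decoys. Starting the transit now.

move_arm(
  plan=[
    [[0,0,0,-0.125,-0.125,0,0],[0,0,0,-0.25,-0.25,0,0],[0,0,0,-0.375,-0.375,0,0],[0,0,0,-0.5,-0.5,0,0],[0,0,0,-0.625,-0.625,0,0],[0,0,0,-0.75,-0.75,0,0],[0,0,0,-0.875,-0.875,0,0],[0,0,0,-1,-1,0,0]],
  ],
  force=20,
)

```text
t: 1.1
tcp_pos: [0.2445, 0.4745, 0.2534]
tool_rot: [0.142, 0.99, 0.0, 0.0]
force: [-0.5, -0.4, 0.6]
finger_gap: 1.003
```

```bash
cat >> h.py <<'E'
def go(target,psi=None):
    """world TCP target, wanted tool-y angle -> scaled shift/turn of a call from the present pose"""
    from scipy.spatial.transform import Rotation as R
    st=status.sense();r=R.from_quat(st["tool_rot"]);y=r.as_matrix()[:,1];p=np.arctan2(y[1],y[0])
    d=r.inv().apply(np.array(target)-st["tcp_pos"])/.1
    print("t",round(st["t"],2),"tcp",st["tcp_pos"].round(4),"psi",p.round(3),"F",np.round(st["force"],1),"gap",round(st["finger_gap"],3))
    print("shift",d.round(3),"turn z",None if psi is None else round(-((psi-p+np.pi)%(2*np.pi)-np.pi)/(np.pi/4),3),"tilt",(r.as_matrix()[:,2]).round(4))
E
python3 - <<'E'
from h import *
s=dict(np.load("top0.npz"));P=pts(s);z=P[...,2]
m=(abs(P[...,0]-.5)<.08)&(abs(P[...,1]+.33)<.09)&(z>.058)&(z<.071)
d=np.hypot(P[...,0]-.6045,P[...,1]+.3068);m&=d>.072
r=cv2.minAreaRect((P[m][:,:2]*1000).astype(np.float32));print(r)
b=cv2.boxPoints(r);print(b)
g=(abs(P[...,0]-.52)<.03)&(abs(P[...,1]+.351)<.03)&(z>.104);print(cv2.minAreaRect((P[g][:,:2]*1000).astype(np.float32)))
go([.447,.103,.253],.8)
E
```

```text
((510.19873046875, -329.30010986328125), (36.0214729309082, 105.31410217285156), 27.67574119567871)
[[ 469.79114 -291.03293]
 [ 518.70605 -384.29807]
 [ 550.6063  -367.5673 ]
 [ 501.6914  -274.30215]]
((519.6859130859375, -351.5634765625), (15.261756896972656, 21.902070999145508), 29.809356689453125)
t 1.1 tcp [0.2445 0.4745 0.2534] psi 1.285 F [-0.5 -0.4  0.6] gap 1.003
shift [-2.99  -2.993  0.003] turn z 0.618 tilt [ 1.e-04  1.e-04 -1.e+00]
```

Housing measures 36 x 105 at 27.7°, and its centre agrees with the pot geometry, so pot yaw ≈ 0.485.

move_arm(
  plan=[
    [[0,0,0,-0.125,-0.125,0,0],[0,0,0,-0.25,-0.25,0,0],[0,0,0,-0.375,-0.375,0,0],[0,0,0,-0.5,-0.5,0,0],[0,0,0,-0.625,-0.625,0,0],[0,0,0,-0.75,-0.75,0,0],[0,0,0,-0.875,-0.875,0,0],[0,0,0,-1,-1,0,0]],
  ],
)

```text
t: 2.1
tcp_pos: [0.3122, 0.3503, 0.2533]
tool_rot: [0.142, 0.99, 0.0, 0.0]
force: [-0.3, 0.2, 0.5]
finger_gap: 1.004
```

move_arm(
  plan=[
    [[0,0,0,-0.125,-0.125,0,0],[0,0,0,-0.25,-0.25,0,0],[0,0,0,-0.375,-0.375,0,0],[0,0,0,-0.5,-0.5,0,0],[0,0,0,-0.625,-0.625,0,0],[0,0,0,-0.75,-0.75,0,0],[0,0,0,-0.875,-0.875,0,0],[0,0,0,-1,-1,0,0]],
  ],
)

```text
t: 3.1
tcp_pos: [0.3798, 0.2262, 0.2534]
tool_rot: [0.142, 0.99, 0.0, 0.0]
force: [0.4, 0.1, 0.1]
finger_gap: 1.003
```

move_arm(
  plan=[
    [[0,0,0.08,-0.125,-0.125,0,0],[0,0,0.16,-0.25,-0.25,0,0],[0,0,0.23,-0.375,-0.375,0,0],[0,0,0.31,-0.5,-0.5,0,0],[0,0,0.39,-0.625,-0.625,0,0],[0,0,0.47,-0.75,-0.75,0,0],[0,0,0.54,-0.875,-0.875,0,0],[0,0,0.62,-1,-1,0,0]],
  ],
)

```text
t: 4.1
tcp_pos: [0.4477, 0.102, 0.2533]
tool_rot: [0.379, 0.926, 0.0, 0.0]
force: [-0.0, -0.2, 0.5]
finger_gap: 1.003
```

move_arm(
  plan=[
    [[0,0,0,-0.125,-0.125,0,0],[0,0,0,-0.25,-0.25,0,0],[0,0,0,-0.375,-0.375,0,0],[0,0,0,-0.5,-0.5,0,0],[0,0,0,-0.625,-0.625,0,0],[0,0,0,-0.75,-0.75,0,0],[0,0,0,-0.875,-0.875,0,0],[0,0,0,-1,-1,0,0]],
  ],
)

```text
t: 5.1
tcp_pos: [0.4491, -0.0395, 0.2533]
tool_rot: [0.378, 0.926, 0.0, 0.0]
force: [0.1, 0.6, -0.4]
finger_gap: 0.999
```

```bash
python3 -c "
from h import *
go([.52,-.3515,.17],.485)"
```

```text
t 5.1 tcp [ 0.4491 -0.0395  0.2533] psi 0.796 F [ 0.1  0.6 -0.4] gap 0.999
shift [-2.689 -1.734  0.833] turn z 0.396 tilt [ 0. -0. -1.]
```

move_arm(
  plan=[
    [[0,0,0,-0.11,-0.07,0,0],[0,0,0,-0.23,-0.15,0,0],[0,0,0,-0.34,-0.22,0,0],[0,0,0,-0.45,-0.29,0,0],[0,0,0,-0.56,-0.36,0,0],[0,0,0,-0.68,-0.44,0,0],[0,0,0,-0.79,-0.51,0,0],[0,0,0,-0.9,-0.58,0,0]],
  ],
)

```text
t: 6.1
tcp_pos: [0.4731, -0.1435, 0.2533]
tool_rot: [0.377, 0.926, 0.0, -0.0]
force: [0.4, -0.6, -0.8]
finger_gap: 1.001
```

move_arm(
  plan=[
    [[0,0,0,-0.11,-0.07,0,0],[0,0,0,-0.23,-0.15,0,0],[0,0,0,-0.34,-0.22,0,0],[0,0,0,-0.45,-0.29,0,0],[0,0,0,-0.56,-0.36,0,0],[0,0,0,-0.68,-0.44,0,0],[0,0,0,-0.79,-0.51,0,0],[0,0,0,-0.9,-0.58,0,0]],
  ],
)

```text
t: 7.1
tcp_pos: [0.497, -0.2479, 0.2533]
tool_rot: [0.377, 0.926, 0.0, -0.0]
force: [0.0, -0.6, 0.5]
finger_gap: 1.0
```

move_arm(
  plan=[
    [[0,0,0.05,-0.11,-0.07,0.1,0],[0,0,0.1,-0.23,-0.15,0.2,0],[0,0,0.15,-0.34,-0.22,0.3,0.1],[0,0,0.2,-0.45,-0.29,0.4,0.2],[0,0,0.25,-0.56,-0.36,0.5,0.3],[0,0,0.3,-0.68,-0.44,0.6,0.35],[0,0,0.35,-0.79,-0.51,0.7,0.35],[0,0,0.4,-0.89,-0.57,0.83,0.35]],
  ],
)

```text
t: 8.1
tcp_pos: [0.5212, -0.3511, 0.1698]
tool_rot: [0.518, 0.855, -0.0, 0.0]
force: [0.6, 0.4, -0.2]
finger_gap: 0.654
```

```bash
python3 -c "
from h import *
go([.5198,-.3513,.110],.485)
s=snapshot('top');a=s['img'][140:260,260:400];save('crop2',cv2.resize(a,(700,600)))
s=snapshot('scene');a=s['img'][150:260,90:220];save('crop3',cv2.resize(a,(700,592)))"
```

```text
t 8.1 tcp [ 0.5212 -0.3511  0.1698] psi 0.481 F [ 0.6  0.4 -0.2] gap 0.654
shift [ 0.005 -0.013  0.598] turn z -0.005 tilt [ 6.e-04 -5.e-04 -1.e+00]
```

View pics/crop3.png

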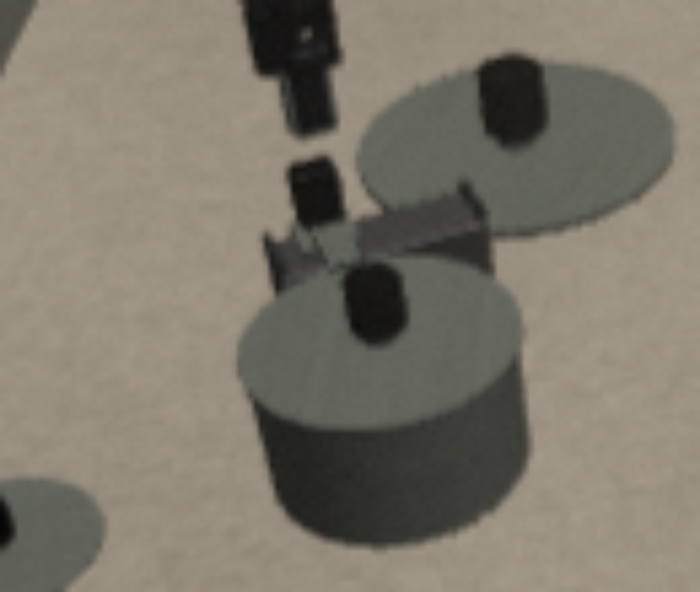

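Crop: the black grip is at (315,190), directly below the fingers at (310,105). The tongue at (335,240) reaches over the lid, and there is a small end post at the housing's other end, (475,195). Descending and pinching.

move_arm(
  plan=[
    [[0,0,0,0,-0.01,0.12,0.35],[0,0,0,0,-0.01,0.24,0.35],[0,0,0,0,-0.01,0.36,0.35],[0,0,0,0,-0.01,0.48,0.35],[0,0,0,0,-0.01,0.6,0.35],[0,0,0,0,-0.01,0.6,0.7],[0,0,0,0,-0.01,0.6,1],[0,0,0,0,-0.01,0.6,1]],
  ],
  force=30,
)

```text
t: 9.2
tcp_pos: [0.5176, -0.3518, 0.1107]
tool_rot: [0.516, 0.856, -0.002, -0.002]
force: [-7.9, -5.3, 0.5]
finger_gap: 0.178
```

move_arm(
  plan=[
    [[0,0,0,0,0,0,1],[0,0,0,0.07,0,0,1],[0,0,0,0.14,0,0,1],[0,0,0,0.21,0,0,1],[0,0,0,0.28,0,0,1],[0,0,0,0.35,0,0,1],[0,0,0,0.42,0,0,1],[0,0,0,0.47,0,0,1]],
  ],
)

```text
t: 10.2
tcp_pos: [0.496, -0.3106, 0.1107]
tool_rot: [0.516, 0.856, -0.002, -0.001]
force: [-6.7, -5.5, -2.5]
finger_gap: 0.176
```

move_arm(
  plan=[
    [[0,0,0,0.01,0,0,1],[0,0,0,0.02,0,0,1],[0,0,0,0.03,0,0,1],[0,0,0,0.04,0,0,1],[0,0,0,0.05,0,0,1],[0,0,0,0.06,0,0,1],[0,0,0,0.07,0,0,1],[0,0,0,0.07,0,0,1]],
  ],
)

```text
t: 11.2
tcp_pos: [0.4944, -0.3076, 0.1107]
tool_rot: [0.516, 0.856, -0.004, 0.002]
force: [-6.0, -11.5, -6.3]
finger_gap: 0.178
```

```bash
python3 -c "
from h import *
go([.6045,-.3068,.17],.485);f=status.sense()['force'];print(f@[-.466,.885,0])"
```

```text
t 11.2 tcp [ 0.4944 -0.3076  0.1107] psi 0.486 F [ -6.  -11.5  -6.3] gap 0.178
shift [-0.512  0.975 -0.592] turn z 0.001 tilt [ 4.0e-04 -8.6e-03 -1.0e+00]
-7.43122336478873
```

Travel came to 49.9 mm and the force rose at the stop. One more small press, then release, rise and go to the knob.

move_arm(
  plan=[
    [[0,0,0,0.02,0,0,1],[0,0,0,0.02,0,0,1],[0,0,0,0.0,0,0,0.5],[0,0,0,0,0,0,0.4],[0,0,0,0,0,0,0.4],[0,0,0,0,0,-0.15,0.4],[0,0,0,0,0,-0.3,0.4],[0,0,0,0,0,-0.6,0.4]],
  ],
)

```text
t: 12.2
tcp_pos: [0.4945, -0.3021, 0.1712]
tool_rot: [0.517, 0.856, 0.0, -0.001]
force: [0.5, -0.1, 0.6]
finger_gap: 0.601
```

```bash
python3 -c "
from h import *
go([.6045,-.3068,.17],.485)
s=snapshot('top');P=pts(s);z=P[...,2]
g=(abs(P[...,0]-.497)<.03)&(abs(P[...,1]+.308)<.03)&(z>.104)&(z<.118);print(g.sum(),P[g].mean(0).round(4))
s=snapshot('scene');P=pts(s);z=P[...,2]
g=(abs(P[...,0]-.497)<.03)&(abs(P[...,1]+.308)<.03)&(z>.1)&(z<.118);print(g.sum(),P[g].mean(0).round(4))
save('crop4',cv2.resize(s['img'][150:260,90:220],(700,592)))"
```

```text
t 12.2 tcp [ 0.4945 -0.3021  0.1712] psi 0.484 F [ 0.5 -0.1  0.6] gap 0.601
shift [-0.553  0.952  0.011] turn z -0.001 tilt [-1.e-03  9.e-04 -1.e+00]
0 [nan nan nan]
55 [ 0.5005 -0.3073  0.1082]<string>:5: RuntimeWarning: Mean of empty slice.
  ret = um.true_divide(
```

View pics/crop4.png

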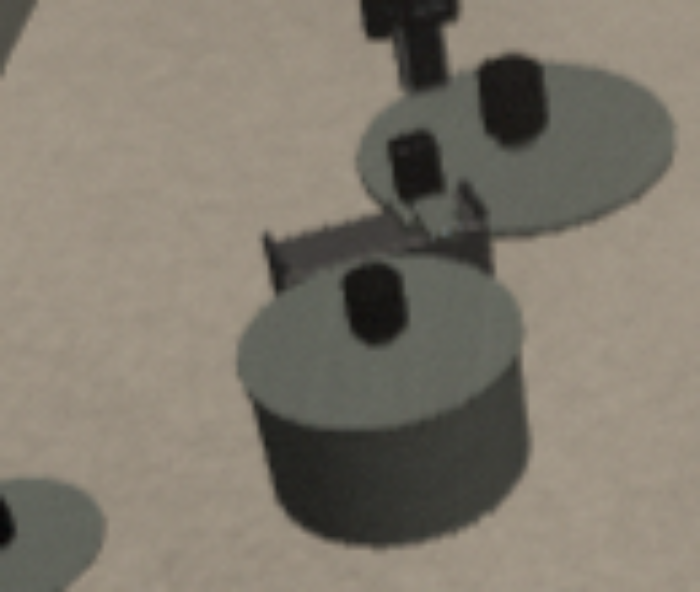

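The lock carriage now stands against the end post at (470,200), grip at (415,165), and the tongue is clear of the lid. Grip moved 49.3 mm by depth. Next, the knob.

move_arm(
  plan=[
    [[0,0,0,-0.09,0.16,0,0.4],[0,0,0,-0.18,0.32,0,0.4],[0,0,0,-0.27,0.48,0,0.4],[0,0,0,-0.36,0.64,0,0.4],[0,0,0,-0.45,0.8,0,0.4],[0,0,0,-0.55,0.95,0,0.4],[0,0,0,-0.55,0.95,0.1,0.4],[0,0,0,-0.55,0.95,0.2,0.4]],
  ],
  force=50,
)

```text
t: 13.3
tcp_pos: [0.6034, -0.3065, 0.1492]
tool_rot: [0.517, 0.856, -0.0, -0.001]
force: [-0.2, 0.4, -0.8]
finger_gap: 0.6
```

```bash
python3 -c "
from h import *
go([.6045,-.3068,.103],.485)"
```

```text
t 13.3 tcp [ 0.6034 -0.3065  0.1492] psi 0.484 F [-0.2  0.4 -0.8] gap 0.6
shift [-0.008  0.009  0.462] turn z -0.001 tilt [-0.0018  0.0011 -1.    ]
```

move_arm(
  plan=[
    [[0,0,0,-0.01,0.01,0.15,0.4],[0,0,0,-0.01,0.01,0.3,0.4],[0,0,0,-0.01,0.01,0.4,0.4],[0,0,0,-0.01,0.01,0.46,0.4],[0,0,0,-0.01,0.01,0.46,0.6],[0,0,0,-0.01,0.01,0.46,0.8],[0,0,0,-0.01,0.01,0.46,1],[0,0,0,-0.01,0.01,0.46,1]],
  ],
)

```text
t: 14.3
tcp_pos: [0.6061, -0.3077, 0.1047]
tool_rot: [0.517, 0.856, -0.0, 0.0]
force: [-0.7, -1.2, 0.5]
finger_gap: 0.291
```

move_arm(
  plan=[
    [[0,0,0,0,0,0,1],[0,0,0,0,0,0,1],[0,0,0,0,0,-0.05,1],[0,0,0,0,0,-0.1,1],[0,0,0,0,0,-0.15,1],[0,0,0,0,0,-0.3,1],[0,0,0,0,0,-0.45,1],[0,0,0,0,0,-0.6,1]],
  ],
)

```text
t: 15.3
tcp_pos: [0.6061, -0.3077, 0.1659]
tool_rot: [0.517, 0.856, -0.0, 0.001]
force: [0.1, -1.1, -2.7]
finger_gap: 0.285
```

```bash
python3 -c "
from h import *
go([.53,-.05,.23],.8)
go([.6037,.3056,.23],.8)"
```

```text
t 15.3 tcp [ 0.6061 -0.3077  0.1659] psi 0.484 F [ 0.1 -1.1 -2.7] gap 0.285
shift [ 2.634  0.526 -0.643] turn z -0.402 tilt [ 9.e-04 -7.e-04 -1.e+00]
t 15.3 tcp [ 0.6061 -0.3077  0.1659] psi 0.484 F [ 0.1 -1.1 -2.7] gap 0.285
shift [ 5.439  2.833 -0.645] turn z -0.402 tilt [ 9.e-04 -7.e-04 -1.e+00]
```

The lid is held (weight about 2.5 N, gap consistent with the 26 mm knob). Carrying it to the mat around the bottle, on the robot's side.

move_arm(
  plan=[
    [[0,0,0,0.11,0.02,-0.03,1],[0,0,0,0.22,0.04,-0.06,1],[0,0,0,0.33,0.06,-0.09,1],[0,0,0,0.44,0.09,-0.12,1],[0,0,0,0.55,0.11,-0.15,1],[0,0,0,0.66,0.13,-0.18,1],[0,0,0,0.77,0.15,-0.2,1],[0,0,0,0.88,0.18,-0.2,1]],
  ],
)

```text
t: 16.3
tcp_pos: [0.5807, -0.2207, 0.1846]
tool_rot: [0.517, 0.856, 0.0, 0.0]
force: [0.7, -0.1, -2.0]
finger_gap: 0.283
```

move_arm(
  plan=[
    [[0,0,0,0.11,0.02,-0.03,1],[0,0,0,0.22,0.04,-0.06,1],[0,0,0,0.33,0.06,-0.09,1],[0,0,0,0.44,0.09,-0.12,1],[0,0,0,0.55,0.11,-0.15,1],[0,0,0,0.66,0.13,-0.18,1],[0,0,0,0.77,0.15,-0.2,1],[0,0,0,0.88,0.18,-0.2,1]],
  ],
)

```text
t: 17.3
tcp_pos: [0.5557, -0.1343, 0.2045]
tool_rot: [0.517, 0.856, 0.0, 0.0]
force: [0.1, -0.7, -2.3]
finger_gap: 0.286
```

move_arm(
  plan=[
    [[0,0,0,0.11,0.02,0,1],[0,0,0,0.22,0.04,0,1],[0,0,0,0.33,0.06,0,1],[0,0,0,0.44,0.09,0,1],[0,0,0,0.55,0.11,0,1],[0,0,0,0.66,0.13,0,1],[0,0,0,0.77,0.15,0,1],[0,0,0,0.88,0.18,0,1]],
  ],
)

```text
t: 18.3
tcp_pos: [0.5306, -0.048, 0.2043]
tool_rot: [0.517, 0.856, -0.0, 0.0]
force: [-0.7, 0.1, -2.9]
finger_gap: 0.283
```

move_arm(
  plan=[
    [[0,0,0,0.12,0.1,0,1],[0,0,0,0.23,0.19,0,1],[0,0,0,0.35,0.29,0,1],[0,0,0,0.47,0.38,0,1],[0,0,0,0.58,0.48,0,1],[0,0,0,0.7,0.58,0,1],[0,0,0,0.82,0.67,0,1],[0,0,0,0.93,0.77,0,1]],
  ],
)

```text
t: 19.3
tcp_pos: [0.5558, 0.0704, 0.2043]
tool_rot: [0.517, 0.856, -0.0, -0.0]
force: [-0.3, 0.1, -2.7]
finger_gap: 0.285
```

move_arm(
  plan=[
    [[0,0,0,0.12,0.1,0,1],[0,0,0,0.23,0.19,0,1],[0,0,0,0.35,0.29,0,1],[0,0,0,0.47,0.38,0,1],[0,0,0,0.58,0.48,0,1],[0,0,0,0.7,0.58,0,1],[0,0,0,0.82,0.67,0,1],[0,0,0,0.93,0.77,0,1]],
  ],
)

```text
t: 20.3
tcp_pos: [0.5806, 0.1886, 0.2042]
tool_rot: [0.517, 0.856, -0.0, -0.0]
force: [0.3, 0.4, -2.6]
finger_gap: 0.288
```

```bash
python3 -c "
from h import *
go([.6037,.3056,.12],.8)"
```

```text
t 20.3 tcp [0.5806 0.1886 0.2042] psi 0.484 F [ 0.3  0.4 -2.6] gap 0.288
shift [0.929 0.749 0.842] turn z -0.402 tilt [-3.e-04 -0.e+00 -1.e+00]
```

move_arm(
  plan=[
    [[0,0,0,0.12,0.09,0.1,1],[0,0,0,0.23,0.19,0.2,1],[0,0,0,0.35,0.28,0.3,1],[0,0,0,0.47,0.38,0.4,1],[0,0,0,0.58,0.47,0.5,1],[0,0,0,0.7,0.57,0.6,1],[0,0,0,0.82,0.66,0.7,1],[0,0,0,0.93,0.75,0.85,1]],
  ],
)

```text
t: 21.3
tcp_pos: [0.6042, 0.3059, 0.1189]
tool_rot: [0.517, 0.856, 0.0, 0.0]
force: [-0.1, 0.3, -3.2]
finger_gap: 0.286
```

move_arm(
  plan=[
    [[0,0,0,0,0,0.09,1],[0,0,0,0,0,0.18,1],[0,0,0,0,0,0.28,1],[0,0,0,0,0,0.37,1],[0,0,0,0,0,0.46,1],[0,0,0,0,0,0.55,1],[0,0,0,0,0,0.63,1],[0,0,0,0,0,0.69,1]],
  ],
)

```text
t: 22.3
tcp_pos: [0.6036, 0.3047, 0.0497]
tool_rot: [0.517, 0.856, -0.0, -0.0]
force: [-0.3, -1.1, -1.6]
finger_gap: 0.287
```

```bash
python3 -c "
from h import *
go([.6037,.3056,.0447])
s=snapshot('scene');save('crop5',cv2.resize(s['img'][170:280,330:470],(762,600)))"
```

```text
t 22.3 tcp [0.6036 0.3047 0.0497] psi 0.484 F [-0.3 -1.1 -1.6] gap 0.287
shift [0.007 0.005 0.05 ] turn z None tilt [-3.e-04 -1.e-04 -1.e+00]
```

View pics/crop5.png

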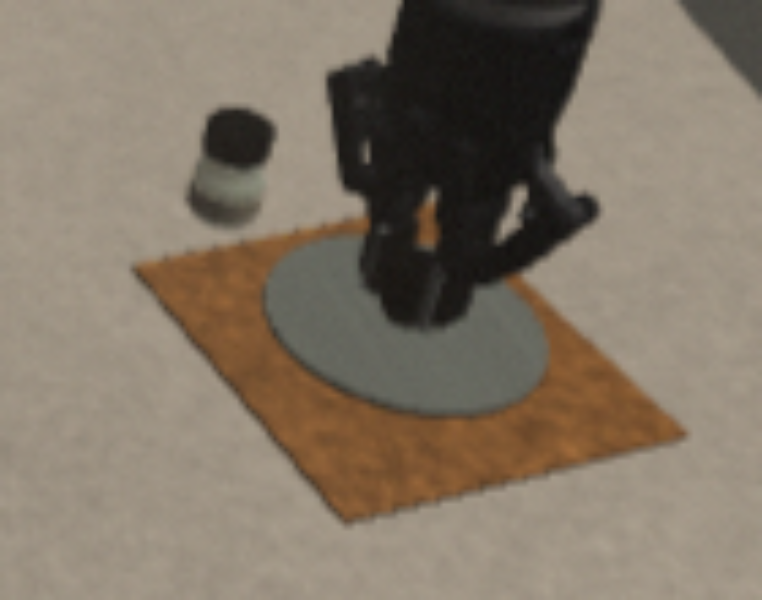

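The lid (ellipse centre about (405,325)) hovers well inside the mat; jar_c at (232,165) is clear. Lowering the last millimetres.

move_arm(
  plan=[
    [[0,0,0,0,0,0.01,1],[0,0,0,0,0,0.02,1],[0,0,0,0,0,0.03,1],[0,0,0,0,0,0.04,1],[0,0,0,0,0,0.05,1],[0,0,0,0,0,0.055,1],[0,0,0,0,0,0.055,1],[0,0,0,0,0,0.055,1]],
  ],
)

```text
t: 23.35
tcp_pos: [0.6037, 0.3048, 0.0448]
tool_rot: [0.517, 0.856, -0.0, -0.0]
force: [0.3, 0.4, -3.2]
finger_gap: 0.286
```

move_arm(
  plan=[
    [[0,0,0,0,0,0.01,1],[0,0,0,0,0,0.01,1],[0,0,0,0,0,0.02,1],[0,0,0,0,0,0.02,1],[0,0,0,0,0,0.02,1],[0,0,0,0,0,0.02,1],[0,0,0,0,0,0.02,1],[0,0,0,0,0,0.02,1]],
  ],
)

```text
t: 24.35
tcp_pos: [0.6038, 0.3048, 0.0446]
tool_rot: [0.517, 0.856, 0.0, 0.0]
force: [-2.6, -1.4, 9.4]
finger_gap: 0.29
```

Contact with the mat (+9 N). Releasing and rising.

move_arm(
  plan=[
    [[0,0,0,0,0,-0.01,1],[0,0,0,0,0,-0.01,0.7],[0,0,0,0,0,-0.01,0.4],[0,0,0,0,0,-0.01,0.3],[0,0,0,0,0,-0.01,0.3],[0,0,0,0,0,-0.3,0.3],[0,0,0,0,0,-0.6,0.3],[0,0,0,0,0,-1,0.3]],
  ],
)

```text
t: 25.35
tcp_pos: [0.603, 0.3045, 0.1425]
tool_rot: [0.517, 0.856, -0.001, -0.001]
force: [-0.4, -0.1, -0.9]
finger_gap: 0.698
```

```bash
python3 -c "
from h import *
go([.4540,-.0045,.12],.49)
s=snapshot('top');np.savez('top1.npz',**s);P=pts(s);z=P[...,2]
a=(abs(P[...,0]-.6037)<.03)&(abs(P[...,1]-.305)<.03)&(z>.04)&(z<.06);print('knob',a.sum(),P[a].mean(0).round(4) if a.sum() else '')
c=(abs(P[...,0]-.4543)<.032)&(abs(P[...,1]+.0045)<.03)&(z>.042)&(z<.056);print('cup',P[c].mean(0).round(4))
save('top1',cv2.resize(s['img'],(768,576)))"
```

```text
t 25.35 tcp [0.603  0.3045 0.1425] psi 0.484 F [-0.4 -0.1 -0.9] gap 0.698
shift [-2.042 -2.756  0.231] turn z -0.008 tilt [-2.4e-03 -8.0e-04 -1.0e+00]
knob 53 [0.605  0.3026 0.0473]
cup [ 0.4551 -0.0041  0.0477]
```

View pics/top1.png

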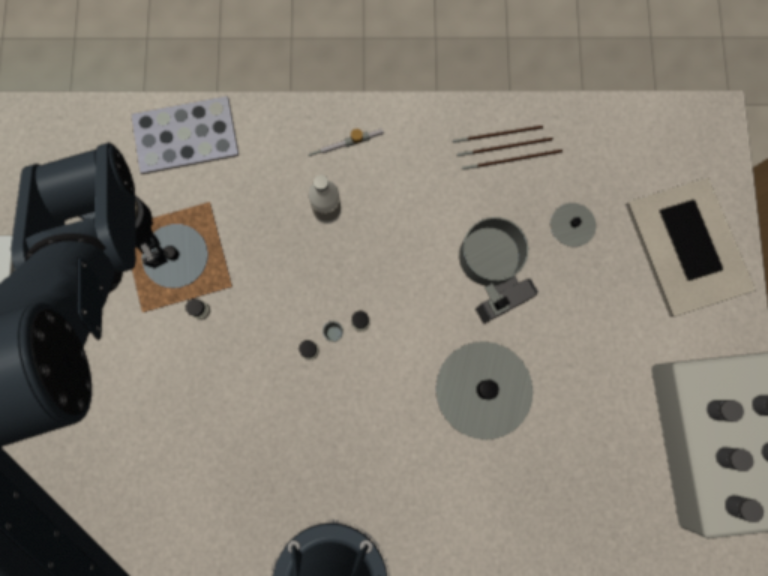

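The lid lies flat on the mat at (175,255), with the knob top at z 0.047. The pot at (493,253) is open, the lock is open at (502,300), and the cup (333,331) is unmoved between its jars. On to the cup.

move_arm(
  plan=[
    [[0,0,0,-0.09,-0.12,0,0.3],[0,0,0,-0.17,-0.23,0,0.3],[0,0,0,-0.26,-0.35,0,0.3],[0,0,0,-0.34,-0.46,0,0.3],[0,0,0,-0.43,-0.58,0,0.3],[0,0,0,-0.51,-0.69,0,0.3],[0,0,0,-0.6,-0.81,0,0.3],[0,0,0,-0.68,-0.92,0,0.3]],
  ],
  force=30,
)

```text
t: 26.4
tcp_pos: [0.5535, 0.2009, 0.1429]
tool_rot: [0.517, 0.856, 0.0, 0.0]
force: [-0.5, -0.7, -0.1]
finger_gap: 0.7
```

move_arm(
  plan=[
    [[0,0,0,-0.09,-0.12,0,0.3],[0,0,0,-0.17,-0.23,0,0.3],[0,0,0,-0.26,-0.35,0,0.3],[0,0,0,-0.34,-0.46,0,0.3],[0,0,0,-0.43,-0.58,0,0.3],[0,0,0,-0.51,-0.69,0,0.3],[0,0,0,-0.6,-0.81,0,0.3],[0,0,0,-0.68,-0.92,0,0.3]],
  ],
)

```text
t: 27.4
tcp_pos: [0.5037, 0.0979, 0.1429]
tool_rot: [0.517, 0.856, -0.0, 0.0]
force: [0.4, -0.2, -0.3]
finger_gap: 0.701
```

move_arm(
  plan=[
    [[0,0,0,-0.09,-0.12,0,0.3],[0,0,0,-0.17,-0.23,0,0.3],[0,0,0,-0.26,-0.35,0,0.3],[0,0,0,-0.34,-0.46,0,0.3],[0,0,0,-0.43,-0.58,0,0.3],[0,0,0,-0.51,-0.69,0,0.3],[0,0,-0.02,-0.6,-0.81,0,0.3],[0,0,-0.04,-0.68,-0.92,0,0.3]],
  ],
)

```text
t: 28.4
tcp_pos: [0.4539, -0.0051, 0.1429]
tool_rot: [0.503, 0.864, 0.0, 0.0]
force: [-0.1, -0.3, -0.4]
finger_gap: 0.697
```

```bash
python3 -c "
from h import *
go([.4540,-.0045,.037],.517)
s=snapshot('scene');save('crop6',cv2.resize(s['img'][150:240,220:340],(800,600)))"
```

```text
t 28.4 tcp [ 0.4539 -0.0051  0.1429] psi 0.516 F [-0.1 -0.3 -0.4] gap 0.697
shift [0.005 0.003 1.059] turn z -0.002 tilt [ 1.e-04 -0.e+00 -1.e+00]
```

View pics/crop6.png

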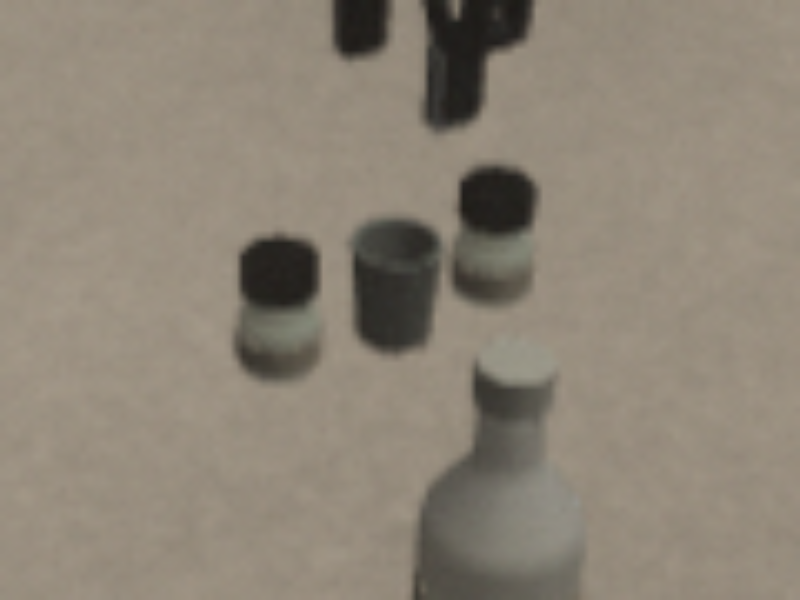

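Crop: the fingers at (360,25) and (455,80) straddle the cup at (395,285) across its free sides. Jars are at (278,305) and (495,235). Descending.

move_arm(
  plan=[
    [[0,0,0,0,0,0.15,0.3],[0,0,0,0,0,0.3,0.3],[0,0,0,0,0,0.45,0.3],[0,0,0,0,0,0.6,0.3],[0,0,0,0,0,0.7,0.3],[0,0,0,0,0,0.8,0.3],[0,0,0,0,0,0.9,0.3],[0,0,0,0,0,1,0.3]],
  ],
)

```text
t: 29.45
tcp_pos: [0.4545, -0.0042, 0.0423]
tool_rot: [0.504, 0.864, 0.0, 0.0]
force: [0.4, -0.4, -0.4]
finger_gap: 0.699
```

move_arm(
  plan=[
    [[0,0,0,0,0,0.03,0.3],[0,0,0,0,0,0.06,0.3],[0,0,0,0,0,0.06,0.4],[0,0,0,0,0,0.06,0.5],[0,0,0,0,0,0.06,0.6],[0,0,0,0,0,0.06,0.7],[0,0,0,0,0,0.06,0.7],[0,0,0,0,0,0.06,0.7]],
  ],
)

```text
t: 30.45
tcp_pos: [0.454, -0.0042, 0.0371]
tool_rot: [0.504, 0.864, -0.0, -0.0]
force: [-2.7, -1.7, 5.8]
finger_gap: 0.457
```

move_arm(
  plan=[
    [[0,0,0,0,0,0,0.9],[0,0,0,0,0,-0.05,0.9],[0,0,0,0,0,-0.15,0.9],[0,0,0,0,0,-0.3,0.9],[0,0,0,0,0,-0.45,0.9],[0,0,0,0,0,-0.6,0.9],[0,0,0,0,0,-0.8,0.9],[0,0,0,0,0,-1,0.9]],
  ],
)

```text
t: 31.45
tcp_pos: [0.4543, -0.0041, 0.1379]
tool_rot: [0.504, 0.864, 0.0, 0.0]
force: [-0.9, -0.4, -1.3]
finger_gap: 0.453
```

```bash
python3 -c "
from h import *
go([.6045,-.3068,.15],.516)
s=dict(np.load('top1.npz'));P=pts(s);z=P[...,2]
m=(abs(P[...,0]-.6045)<.075)&(abs(P[...,1]+.3068)<.075)&(z>.064)&(z<.077)&(np.hypot(P[...,0]-.6045,P[...,1]+.3068)<.068)
print('pot rim',m.sum(),cv2.minEnclosingCircle((P[m][:,:2]*1000).astype(np.float32)),cv2.fitEllipse((P[m][:,:2]*1000).astype(np.float32)))
s=snapshot('scene');save('crop7',cv2.resize(s['img'][130:240,200:340],(762,600)))"
```

```text
t 31.45 tcp [ 0.4543 -0.0041  0.1379] psi 0.515 F [-0.9 -0.4 -1.3] gap 0.453
shift [-3.374 -0.185 -0.12 ] turn z -0.001 tilt [ 6.e-04 -0.e+00 -1.e+00]
pot rim 193 ((604.8897094726562, -307.54669189453125), 61.696205139160156) ((604.5365600585938, -306.7567443847656), (117.9750747680664, 118.84932708740234), 67.54151916503906)
```

View pics/crop7.png

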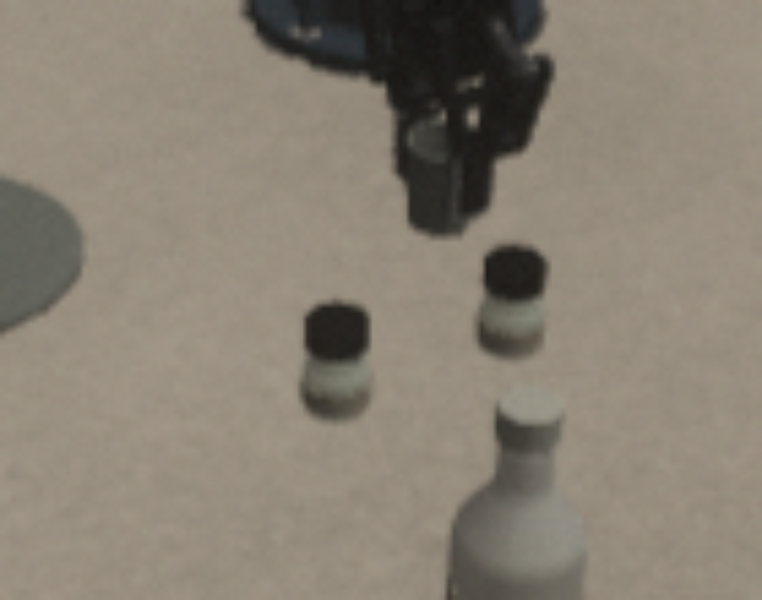

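The cup hangs upright in the gripper at (437,175). Both jars stand at (335,360) and (513,300). A rim fit confirms the pot centre at (0.6045, -0.3068). Carrying the cup to the pot.

move_arm(
  plan=[
    [[0,0,0,-0.11,0,-0.01,0.9],[0,0,0,-0.21,-0.01,-0.02,0.9],[0,0,0,-0.32,-0.02,-0.03,0.9],[0,0,0,-0.42,-0.02,-0.04,0.9],[0,0,0,-0.53,-0.03,-0.05,0.9],[0,0,0,-0.63,-0.04,-0.06,0.9],[0,0,0,-0.74,-0.04,-0.07,0.9],[0,0,0,-0.85,-0.05,-0.08,0.9]],
  ],
)

```text
t: 32.5
tcp_pos: [0.4922, -0.0813, 0.1449]
tool_rot: [0.504, 0.864, 0.0, 0.0]
force: [-0.1, 0.4, -0.4]
finger_gap: 0.455
```

move_arm(
  plan=[
    [[0,0,0,-0.11,0,-0.01,0.9],[0,0,0,-0.21,-0.01,-0.02,0.9],[0,0,0,-0.32,-0.02,-0.03,0.9],[0,0,0,-0.42,-0.02,-0.04,0.9],[0,0,0,-0.53,-0.03,-0.04,0.9],[0,0,0,-0.63,-0.04,-0.04,0.9],[0,0,0,-0.74,-0.04,-0.04,0.9],[0,0,0,-0.85,-0.05,-0.04,0.9]],
  ],
)

```text
t: 33.5
tcp_pos: [0.5297, -0.1577, 0.1488]
tool_rot: [0.504, 0.864, 0.0, -0.0]
force: [0.3, -0.4, -0.5]
finger_gap: 0.452
```

move_arm(
  plan=[
    [[0,0,0,-0.11,0,0,0.9],[0,0,0,-0.21,-0.01,0,0.9],[0,0,0,-0.32,-0.02,0,0.9],[0,0,0,-0.42,-0.02,0,0.9],[0,0,0,-0.53,-0.03,0,0.9],[0,0,0,-0.63,-0.04,0,0.9],[0,0,0,-0.74,-0.04,0,0.9],[0,0,0,-0.85,-0.05,0,0.9]],
  ],
)

```text
t: 34.5
tcp_pos: [0.5673, -0.2341, 0.1488]
tool_rot: [0.504, 0.864, 0.0, 0.0]
force: [0.1, 0.7, -0.5]
finger_gap: 0.453
```

move_arm(
  plan=[
    [[0,0,0,-0.11,0,0,0.9],[0,0,0,-0.21,-0.01,0,0.9],[0,0,0,-0.32,-0.01,0,0.9],[0,0,0,-0.42,-0.02,0,0.9],[0,0,0,-0.53,-0.02,0,0.9],[0,0,0,-0.63,-0.03,0,0.9],[0,0,0,-0.74,-0.03,0,0.9],[0,0,0,-0.82,-0.04,0,0.9]],
  ],
)

```text
t: 35.5
tcp_pos: [0.6042, -0.3076, 0.1488]
tool_rot: [0.504, 0.864, -0.0, 0.0]
force: [-0.2, -0.4, -1.1]
finger_gap: 0.452
```

```bash
python3 -c "
from h import *
go([.6045,-.3068,.0445],.516)"
```

```text
t 35.5 tcp [ 0.6042 -0.3076  0.1488] psi 0.515 F [-0.2 -0.4 -1.1] gap 0.452
shift [0.005 0.006 1.043] turn z -0.001 tilt [ 2.e-04 -2.e-04 -1.e+00]
```

move_arm(
  plan=[
    [[0,0,0,0,0,0.13,0.9],[0,0,0,0,0,0.26,0.9],[0,0,0,0,0,0.39,0.9],[0,0,0,0,0,0.52,0.9],[0,0,0,0,0,0.65,0.9],[0,0,0,0,0,0.78,0.9],[0,0,0,0,0,0.9,0.9],[0,0,0,0,0,1,0.9]],
  ],
)

```text
t: 36.5
tcp_pos: [0.6038, -0.3068, 0.048]
tool_rot: [0.504, 0.864, 0.0, -0.0]
force: [-0.7, 0.4, -0.9]
finger_gap: 0.453
```

move_arm(
  plan=[
    [[0,0,0,0,0,0.01,0.9],[0,0,0,0,0,0.02,0.9],[0,0,0,0,0,0.03,0.9],[0,0,0,0,0,0.04,0.9],[0,0,0,0,0,0.05,0.9],[0,0,0,0,0,0.055,0.9],[0,0,0,0,0,0.055,0.9],[0,0,0,0,0,0.055,0.9]],
  ],
)

```text
t: 37.5
tcp_pos: [0.6038, -0.3069, 0.0434]
tool_rot: [0.504, 0.864, -0.0, 0.0]
force: [-0.9, -0.1, -0.0]
finger_gap: 0.447
```

move_arm(
  plan=[
    [[0,0,0,0,0,0.01,0.9],[0,0,0,0,0,0.01,0.9],[0,0,0,0,0,0.015,0.9],[0,0,0,0,0,0.015,0.9],[0,0,0,0,0,0.015,0.9],[0,0,0,0,0,0.015,0.9],[0,0,0,0,0,0.015,0.9],[0,0,0,0,0,0.015,0.9]],
  ],
)

```text
t: 38.5
tcp_pos: [0.604, -0.3072, 0.0432]
tool_rot: [0.504, 0.864, -0.0, 0.001]
force: [-2.2, 0.5, 7.5]
finger_gap: 0.451
```

Cup foot is on the pot floor (+7.5 N). Opening slightly and withdrawing upward.

move_arm(
  plan=[
    [[0,0,0,0,0,-0.01,0.5],[0,0,0,0,0,-0.01,0.4],[0,0,0,0,0,-0.01,0.35],[0,0,0,0,0,-0.01,0.35],[0,0,0,0,0,-0.01,0.35],[0,0,0,0,0,-0.2,0.35],[0,0,0,0,0,-0.4,0.35],[0,0,0,0,0,-0.7,0.35]],
  ],
)

```text
t: 39.5
tcp_pos: [0.6041, -0.3066, 0.1135]
tool_rot: [0.504, 0.864, 0.0, 0.0]
force: [0.1, 0.1, -0.3]
finger_gap: 0.652
```

move_arm(
  plan=[
    [[0,0,0,0.1,0,-0.12,0.35],[0,0,0,0.2,0,-0.25,0.35],[0,0,0,0.3,0,-0.37,0.35],[0,0,0,0.4,0,-0.5,0.35],[0,0,0,0.55,0,-0.62,0.35],[0,0,0,0.7,0,-0.75,0.35],[0,0,0,0.85,0,-0.87,0.35],[0,0,0,1,0,-1,0.35]],
  ],
)

```text
t: 40.5
tcp_pos: [0.5539, -0.2188, 0.2126]
tool_rot: [0.504, 0.864, 0.0, -0.0]
force: [0.2, -0.3, 0.6]
finger_gap: 0.649
```

```bash
python3 -c "
from h import *
go([.6,-.3,.2])
s=snapshot('top');P=pts(s);z=P[...,2];a=s['img'];save('final',cv2.resize(a,(768,576)))
def q(n,c,r,lo,hi):
    m=(abs(P[...,0]-c[0])<r)&(abs(P[...,1]-c[1])<r)&(z>lo)&(z<hi);print(n,m.sum(),P[m].mean(0).round(4) if m.any() else '')
q('cup rim',(.604,-.307),.03,.046,.062);q('knob',(.604,.304),.025,.04,.055);q('grip',(.497,-.308),.025,.104,.118)
q('ja',(.4215,.041),.03,.05,.062);q('jb',(.475,-.055),.03,.05,.062);q('jc',(.499,.252),.03,.05,.062);q('thin',(.697,.011),.05,.14,.19)
m=(abs(P[...,0]-.604)<.08)&(abs(P[...,1]-.304)<.08)&(z>.010)&(z<.018);A=np.c_[P[m][:,:2],np.ones(m.sum())];print('flange plane',np.linalg.lstsq(A,P[m][:,2],rcond=None)[0].round(4),P[m].mean(0).round(4))
"
```

```text
t 40.5 tcp [ 0.5539 -0.2188  0.2126] psi 0.515 F [ 0.2 -0.3  0.6] gap 0.649
shift [-0.934  0.001  0.126] turn z None tilt [-2.e-04  1.e-04 -1.e+00]
cup rim 17 [ 0.5962 -0.3132  0.0525]
knob 61 [0.6046 0.3059 0.0486]
grip 45 [ 0.4956 -0.3078  0.1118]
ja 0 
jb 0 
jc 0 
thin 104 [0.6958 0.011  0.1665]
flange plane [-0.0079 -0.0079  0.0219] [0.6261 0.324  0.0144]
```

View pics/final.png

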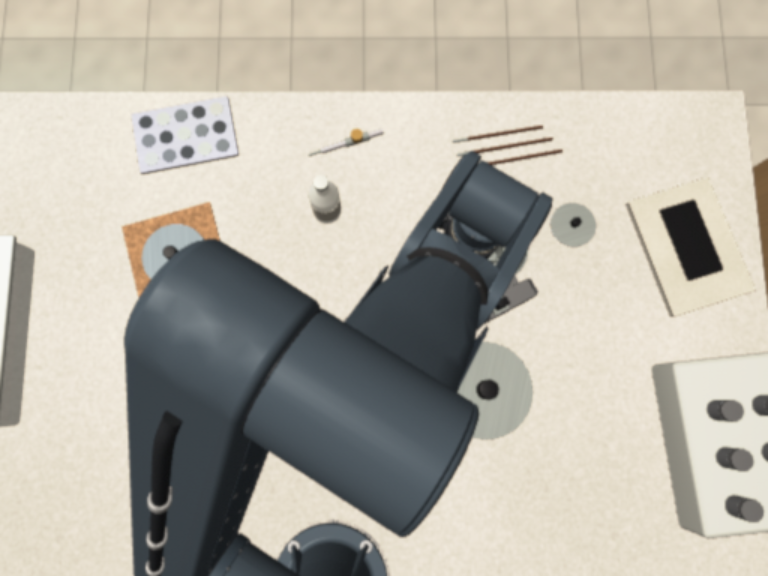

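The arm hides the jars and cup from above; the lid (170,252) and the open lock (505,300) are unchanged. I'm taking one last look from the scene camera.

```bash
python3 -c "
from h import *
s=snapshot('scene');P=pts(s);z=P[...,2];save('final2',cv2.resize(s['img'][120:290,50:470],(798,323)))
def q(n,c,r,lo,hi):
    m=(abs(P[...,0]-c[0])<r)&(abs(P[...,1]-c[1])<r)&(z>lo)&(z<hi);print(n,m.sum(),P[m].mean(0).round(4) if m.any() else '')
q('cup rim',(.604,-.307),.03,.046,.062);q('knob',(.604,.304),.025,.04,.055);q('grip',(.497,-.308),.025,.1,.118)
q('ja',(.4215,.041),.03,.05,.062);q('jb',(.475,-.055),.03,.05,.062);q('jc',(.499,.252),.03,.05,.062)"
```

```text
cup rim 110 [ 0.6037 -0.3069  0.051 ]
knob 74 [0.6085 0.3036 0.0458]
grip 56 [ 0.5007 -0.3071  0.1081]
ja 65 [0.4232 0.0405 0.0543]
jb 76 [ 0.4777 -0.0559  0.0543]
jc 82 [0.501  0.2509 0.054 ]
```

View pics/final2.png

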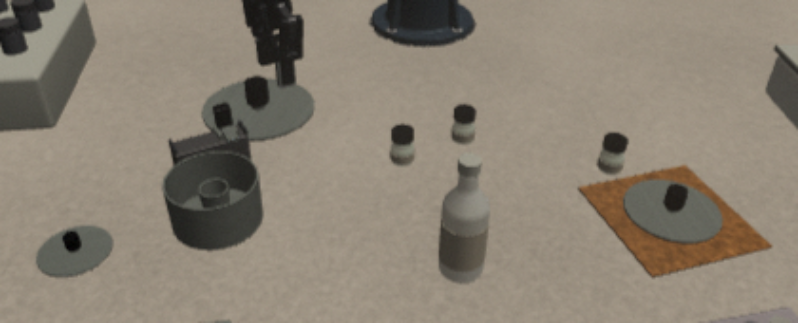

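The cup stands upright in the pot at (213,192), rim at z about 0.051 in the pot's centre. The lid is flat on the mat at (675,208), the lock is open at (225,120), and the jars are where they were. Handing in.

```bash
python3 -c "
from h import *
print(manip.sign_off())"
```

```text
the job is handed in; nothing more can be done
None
```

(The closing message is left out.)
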